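Let the walnuts out of the nut dispenser

TASK

Press the green pad of the nut dispenser's lever all the way down with your fingertips, so that its green lid lifts fully and all three walnuts roll out into the tray in front. Then ease the lever back up so that the lid comes down shut gently and does not slam, and take the hand away. Do not grasp anything, do not touch the lid or the walnuts, and leave the things standing round the dispenser where they are.

Things in the scene. Friction and masses are not known exactly. Their poses are not given: they have to be found in the camera images.
- hopper: the nut dispenser, a wooden box fixed to the worktop, 245 x 108 mm, 160 mm high. Origin under its middle, on the worktop; x to its back, y to its left seen from the front, z up. In its frame: sloped chute behind the lid, open tray in front (x -112 to -30 mm), lever at the right (y -125 mm) with pivot pin along y at x -38, z 95 mm. Stands turned by up to 0.35 rad either way.
- lever_touch (a point): middle of the top of the lever's pad, the place to press. The pad (36 x 44 mm, green) stands 105 mm from the pivot, at hopper x about -138, y -125 mm. About 130 mm above the worktop when up; goes about 50 mm down, nearly straight, tipping by 0.5 rad on the way (front up at first, front down at the end). Nothing is beneath it.
- hopper_lever (a joint): lever angle, rad: 0 up (rest), 0.5 fully down at its stop. A spring pushes it back up with about 4 N at the pad at the start to 9 N at the bottom; let go, it snaps up.
- hopper_lid (a joint): lid angle, rad: 0 shut, 1.05 fully open. Linked to the lever by a push rod: lid = 2.1 x lever. Shutting at more than 1.5 rad/s in its last 0.3 rad (pad rising faster than about 70 mm/s) counts as a slam.
- lid_plate: the green lid, 125 x 96 mm, 4 mm thick, hinged across its top edge (origin on the hinge, 157 mm above the worktop, at hopper x 30 mm); shut, it leans down to the front over the hopper's mouth; open, it stands out to the front nearly level, reaching hopper x -95 mm.
- lever_arm: the lever: steel bar with the pad in front; origin at the pivot
- tray_centre (a point): middle of the tray's floor, 12 mm above the worktop; the tray is 76 x 84 mm inside, its rim 36 mm above the worktop
- walnut_1: walnut, brown ball with a seam, 32 mm across, origin at its centre; starts in the hopper behind the lid
- walnut_2: walnut, brown ball with a seam, 32 mm across, origin at its centre; starts in the hopper behind the lid
- walnut_3: walnut, brown ball with a seam, 32 mm across, origin at its centre; starts in the hopper behind the lid
- espresso_cup_2: white espresso cup with leaves, 58 mm wide, 56 mm high, to the left of the tray; origin under its middle
- caddy_2: white caddy with a grey lid, 62 mm wide, 80 mm high, left of the dispenser; origin under its middle
- tealight_1: tealight in a metal cup, 39 mm wide, 19 mm high, in front of the tray; origin under its middle
- bottle_stopper_1: bottle stopper with wooden grip and brass foot, 33 mm wide, 52 mm high, to the right of the lever; origin under its middle
- bottle_stopper_2: bottle stopper with wooden grip and grey foot, 33 mm wide, 52 mm high, to the right of the lever; origin under its middle

How it is judged:
On the way, in this order (a step that is already met when the one before it is completed fails the run):
1. the fingers hold the lever down with the lid fully open (over 0.9 rad) and all three walnuts have rolled into the tray (value of joint hopper_lid above 0.9 rad and contact force between the fingers and lever_arm above 0.5 N and horizontal distance between each of walnut_1, walnut_2, walnut_3 and tray_centre below 0.06 m and height (world z) of walnut_1 between 0.022 and 0.045 m and height (world z) of walnut_2 between 0.022 and 0.045 m and height (world z) of walnut_3 between 0.022 and 0.045 m), for 0.3 s.
2. the lid is shut again (value of joint hopper_lid below 0.06 rad), for 0.2 s.
At the end, for the whole second after the job is handed in: The lid is shut (within 0.06 rad), all three walnuts lie in the tray, and the cup, caddy, tealight and stoppers stand within 20 mm of where they were (value of joint hopper_lid below 0.06 rad and horizontal distance between each of walnut_1, walnut_2, walnut_3 and tray_centre below 0.06 m and height (world z) of walnut_1 between 0.022 and 0.045 m and height (world z) of walnut_2 between 0.022 and 0.045 m and height (world z) of walnut_3 between 0.022 and 0.045 m and distance of each of espresso_cup_2, bottle_stopper_1, bottle_stopper_2, tealight_1, caddy_2 from where it was at the start of the episode below 0.02 m); the robot touches nothing.
It fails at once if the lid slams: it closes its last 0.3 rad faster than 1.5 rad/s (value of joint hopper_lid below 0.3 rad and velocity of joint hopper_lid below -1.5 rad/s).
It fails at once if the robot touches the lid (more than 1 N) (contact force between the arm and lid_plate above 1 N).
It fails at once if the fingers touch the lid (more than 1 N) (contact force between the fingers and lid_plate above 1 N).
It fails at once if the fingers touch a walnut (more than 0.5 N) (contact force between the fingers and walnut_1 above 0.5 N or contact force between the fingers and walnut_2 above 0.5 N or contact force between the fingers and walnut_3 above 0.5 N).
It fails at once if a bystander is moved by more than 20 mm, lifted or knocked over (distance of any of espresso_cup_2, bottle_stopper_1, bottle_stopper_2, tealight_1, caddy_2 from where it was at the start of the episode above 0.02 m or angle between any of espresso_cup_2, bottle_stopper_1, bottle_stopper_2, tealight_1, caddy_2's own z axis and vertical above 0.4 rad).
It also fails if it takes over 38 s, if anything falls off the work surface, if the arm or the gripper's body presses on something with over 40 N, if the wrist force passes 120 N, or if a joint passes its speed limit or range.

ROBOT

A 6-joint arm with a two-finger parallel gripper is mounted at the origin on a cart in front of the work surface, level with it; the furniture and walls round the work are solid. World frame = base frame: x ahead of the robot, y to its left, z up, the work surface at z = 0. Lengths are in m, angles in rad, forces in N, time in s.
With the tool pointing down it reaches from about 0.35 to 0.975 m from the base axis. Payload 4.9 kg.
Tool frame: the origin (TCP) lies at the very end of the fingers, on their centre line; the grasp point (between the pads) lies 19 mm behind it; z points along the fingers, y is the line along which they close (so a half turn about z gives the same grasp; the last joint's range is limited). The gripper opens to 85 mm and grips with 20 to 120 N. Pads are 22 mm wide; open, the fingers measure 114 mm over their backs; the gripper's body (76 mm by 85 mm) begins 54 mm behind the grasp point. The pads swing forward as they close: fully open they stand 13 mm farther back than shut.
Start: joints at [-1.462, 0.053, 1.613, -0, 1.476, -0.119], TCP at [0.141, -0.609, 0.231] pointing down, gripper open.
Joint ranges: [-3.01, 3.01], [-1.01, 2.22], [0.06, 2.58], [-1.02, 4.17], [0.09, 2.62], [-3.14, 3.14]. Speed limits (rad/s): [2.57, 2.57, 3.14, 3.14, 3.14, 3.14].

INTERFACE

Orientations are given as a unit quaternion [w, x, y, z].
In Python, from plant import state, optics, ticket, nets gives the robot as it stands. The module is installed in compiled form; this text tells all that it offers.
- The arm moves only by the shell command python3 -m inch 'ROWS' [OPENING]. ROWS is JSON, a list of rows, each an object of numbers: "dx", "dy", "dz": the shift along the tool's x, y, z as a fraction of full scale; "rx", "ry", "rz": the turn, a rotation vector about the tool's x, y, z as a fraction of full scale. In form: [{"dx": .., "dy": .., "dz": .., "rx": .., "ry": .., "rz": ..}, ...]. A call has 1 to 5 rows; each row is the pose to reach, as a shift and turn from the pose commanded when the call began, along the tool's axes at that moment; what a row does not reach only later rows make up. Full scale, the value 1, is 0.8 m for a shift and 1.5 rad for a turn. A row lasts 1/10 s, in which the tool goes at most 50 mm and 8.59 degrees, less where a joint would pass 70% of its speed; a pose out of reach is approached as far as the arm can. A call with a number of a shift or a turn outside -1 to 1 is refused whole. A call with a gripper value outside its range is refused whole. OPENING is the opening, from -1 (shut) to 1 (fully open), set as the call begins (- or left out, the last holds). The fingers move at their own pace and stop on an object; the grip force is fixed at half the most. Time passes only in rows, so rows that repeat a pose let the fingers close. It gives the time, the measured TCP pose, the force, the opening and the grip force at its end, in the units of the state.
- state(): the state, without advancing time (a new reading comes with each control period).
- optics.grab_frame(name): name is "scene" or "top" or "wrist"; returns the picture (420x560x3 uint8, red, green, blue); there is no depth.
- optics.camera_info(name): a dict with "fx", "fy", "cx", "cy" (pixels), "R" (3x3) and "t" (3): a world point X has camera coordinates R X + t. Camera axes: x right, y down, z forward; pixel columns grow to the right and rows downward; lengths in m; the calibration is good to about 2 mm. A picture is of the moment at which its call begins: read the wrist's pose just before it. camera_info takes no time and is no camera call; for the wrist camera it gives the pose at the moment of the call.
- ticket.job_done(): hands the job in; it is judged then, once.
Trained networks look in the newest picture that a camera, given by its name, has taken for a name from the list of things; names that differ only in an ending like _2 or _b are one class to them, and where a whole thing is asked for, a point or a joint stands for the part that bears it (a point fixed in the world has none). Each returns a list of dicts, best first, with "confidence" (0 to 1); they miss things now and then, are a little off and sometimes report something else, mostly with a low value. They report only what shows in the picture. A call takes as long as a camera call.
- nets.boxes_of(camera, name): "bbox" ([centre column, centre row, width, height] in pixels, round what is visible of it).
- nets.outline_of(camera, name): "pixels" (420x560 bool, what is visible of it) and "bbox" ([centre column, centre row, width, height] in pixels, round what is visible of it).
The state is a dict: "time": time; "joint_pos": joint angles; "joint_vel": joint speeds; "joint_efforts": joint torques, N m; "tool_pos": TCP position; "tool_rot": TCP orientation; "contact_force": force on the tool from outside, world axes, zero at the start; "ft_torque": the same for the moment, N m; "gripper_width": opening from 0.0 (shut) to 1.0 (fully open); "grasp_force": force on a finger pad.
Only numpy, scipy, OpenCV 4.12 (cv2) and the standard library are available. Lean on these libraries where they do the work, as an engineer would, in place of code of your own. Each camera call takes 0.05 s, during which the arm holds its last target. There are 200 camera calls.

## Working session

There is one attempt and no reset: what is moved stays moved. The work goes in short steps, Python scripts to look and compute and a shell command to move; the robot and the scene stay as the last step left them, time stands still between calls to the robot, and variables do not carry over. Pictures are saved under pics/ and viewed, at most 10 in all, crops included, and the job is handed in when it is done.

```bash
mkdir -p pics; python3 - <<'E'
from plant import state, optics, nets
import cv2,numpy as np
s=state();print(s['time'],s['tool_pos'],s['tool_rot'],s['gripper_width'])
ims=[]
for c in("scene","top"):
    im=optics.grab_frame(c);ims.append(im)
    k=optics.camera_info(c);print(c,k['fx'],k['cx'],k['cy'],np.round(k['R'],4).tolist(),np.round(k['t'],4).tolist())
    for n in("lever_touch","lever_arm","hopper"):
        print(n,[(round(d['confidence'],2),np.round(d['bbox'],1).tolist()) for d in nets.boxes_of(c,n)[:2]])
    cv2.imwrite(f"pics/{c}.png",cv2.resize(im[:,:,::-1],(784,588)))
E
```

```text
0.0 [ 0.14109593 -0.60823765  0.23004909] [-1.01279996e-03  9.93517474e-01  1.13674990e-01 -2.11226752e-07] 1.0016205461662566
scene 472.23229155516805 279.98640864300177 202.20701411164282 [[-0.6208, -0.7836, -0.0238], [-0.3985, 0.3416, -0.8512], [0.6751, -0.5189, -0.5243]] [0.5003, 0.2479, 0.743]
lever_touch [(0.7, [325.6, 194.6, 51.0, 27.9]), (0.38, [264.8, 186.1, 70.1, 74.1])]
lever_arm [(0.9, [327.6, 195.7, 53.4, 28.7]), (0.46, [206.0, 252.9, 42.0, 41.4])]
hopper [(0.96, [286.0, 204.2, 132.4, 123.3])]
top 534.7350322961621 286.9790802346059 211.24175750439906 [[-0.0085, -1.0, -0.0033], [-0.9991, 0.0086, -0.0415], [0.0416, 0.0029, -0.9991]] [0.2057, 0.5552, 1.3218]
lever_touch [(0.64, [324.6, 221.0, 20.1, 69.2])]
lever_arm [(0.87, [325.2, 223.1, 21.4, 73.8])]
hopper [(0.6, [303.7, 210.4, 91.8, 94.6])]
```

View pics/scene.png

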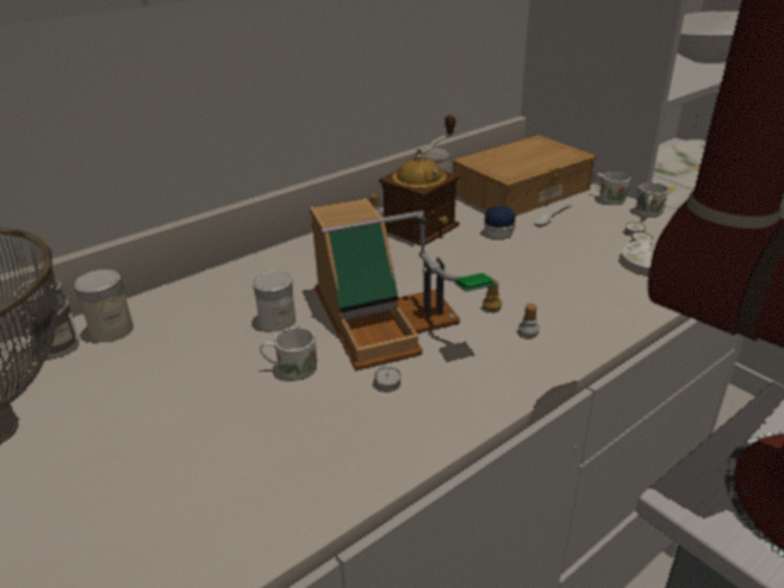

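View pics/top.png

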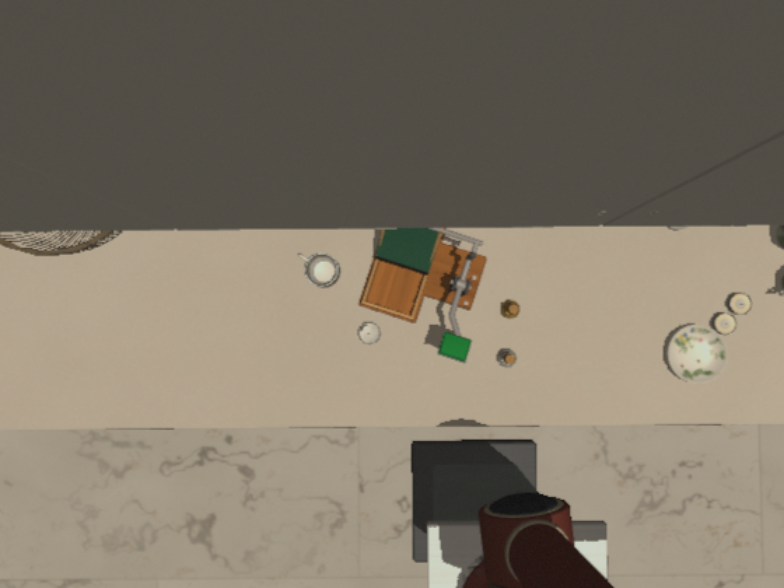

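The scene view shows the green pad at about (475,282) and the top view shows it at (455,346), both in the enlarged pictures. Two stoppers stand to its right, at (511,309) and (506,358). Next I'll triangulate the pad and get its yaw.

```bash
cat > h.py <<'E'
import numpy as np,cv2
from plant import state,optics,nets
from scipy.spatial.transform import Rotation as Ro
def green(im):
    h=cv2.cvtColor(im,cv2.COLOR_RGB2HSV)
    return ((h[...,0]>50)&(h[...,0]<75)&(h[...,1]>180)&(h[...,2]>95)).astype(np.uint8)
def biggest(m):
    n,l,st,c=cv2.connectedComponentsWithStats(m); i=1+np.argmax(st[1:,4]); return (l==i).astype(np.uint8),c[i],st[i]
def P(k): return np.array([[k['fx'],0,k['cx']],[0,k['fy'],k['cy']],[0,0,1]])@np.c_[k['R'],k['t']]
def atz(k,uv,z):
    R=np.array(k['R']);o=-R.T@k['t'];d=R.T@[(uv[0]-k['cx'])/k['fx'],(uv[1]-k['cy'])/k['fy'],1];return o+d*(z-o[2])/d[2]
def tool(s=None):
    s=s or state();q=s['tool_rot'];return np.array(s['tool_pos']),Ro.from_quat([q[1],q[2],q[3],q[0]])
E
python3 - <<'E'
from h import *
pt={};K={}
for c in("scene","top"):
    im=optics.grab_frame(c);m,ce,st=biggest(green(im));pt[c]=ce;K[c]=optics.camera_info(c);print(c,ce,st)
    if c=="top":
        cs=cv2.findContours(m,0,2)[0][0]; r=cv2.boxPoints(cv2.minAreaRect(cs));w=np.array([atz(K[c],p,.13)[:2] for p in r]);print(w.round(4).tolist())
        for e in(w[1]-w[0],w[2]-w[1]):print(np.hypot(*e),np.arctan2(e[1],e[0]))
X=cv2.triangulatePoints(P(K["scene"]),P(K["top"]),pt["scene"].reshape(2,1),pt["top"].reshape(2,1));X=X[:3,0]/X[3];print("pad",X)
for c in K:
    q=P(K[c])@np.r_[X,1];print(q[:2]/q[2]-pt[c])
print(atz(K["top"],pt["top"],.13))
for n in("bottle_stopper_1","tealight_1","espresso_cup_2","tray_centre"):
    print(n,[(round(d['confidence'],2),atz(K["top"],d['bbox'][:2],.03).round(3)) for d in nets.boxes_of("top",n)[:3]])
R=tool()[1].as_matrix();print(R.round(3))
E
```

```text
scene [340.54545455 200.22727273] [333 199  15   4  22]
top [324.74166667 244.375     ] [316 238  19  14 120]
[[0.4687, 0.1375], [0.4918, 0.1296], [0.479, 0.0923], [0.456, 0.1003]]
0.024356314404586157 -0.3327509494584939
0.03938208787626917 -1.900976368024406
pad [0.47321747 0.11211908 0.11922665]
[-2.45629318  0.0541653 ]
[1.21892279 1.14604168]
[0.47608201 0.11559774 0.13      ]
bottle_stopper_1 [(0.6, array([0.532, 0.013, 0.03 ])), (0.44, array([0.443, 0.016, 0.03 ]))]
tealight_1 [(0.59, array([0.491, 0.256, 0.03 ]))]
espresso_cup_2 [(0.84, array([0.605, 0.346, 0.03 ]))]
tray_centre [(0.61, array([0.552, 0.167, 0.03 ]))]
[[ 0.974  0.226  0.   ]
 [ 0.226 -0.974 -0.   ]
 [ 0.     0.    -1.   ]]
```

```bash
python3 - <<'E'
from h import *
pt={};K={}
for c in("scene","top"):
    im=optics.grab_frame(c);h=cv2.cvtColor(im,cv2.COLOR_RGB2HSV)
    m,ce,st=biggest(((h[...,0]>50)&(h[...,0]<75)&(h[...,1]>190)&(h[...,2]>40)).astype(np.uint8))
    pt[c]=ce;K[c]=optics.camera_info(c);print(c,ce,st)
    r=cv2.minAreaRect(cv2.findContours(m,0,2)[0][0]);print(r)
    if c=="top":
        w=np.array([atz(K[c],p,.13)[:2] for p in cv2.boxPoints(r)])
        for e in(w[1]-w[0],w[2]-w[1]):print(np.hypot(*e),np.arctan2(e[1],e[0]))
X=cv2.triangulatePoints(P(K["scene"]),P(K["top"]),pt["scene"].reshape(2,1),pt["top"].reshape(2,1));print("pad",X[:3,0]/X[3],atz(K["top"],pt["top"],.13),atz(K["scene"],pt["scene"],.13))
E
python3 -m inch '[{"dx":0.46,"dy":-0.29,"dz":-0.03},{"dx":0.46,"dy":-0.29,"dz":-0.03},{"dx":0.46,"dy":-0.29,"dz":-0.03},{"dx":0.46,"dy":-0.29,"dz":-0.03},{"dx":0.46,"dy":-0.29,"dz":-0.03}]' -1
```

```text
scene [338.15625    199.95833333] [327 196  24   9  96]
((338.59613037109375, 200.4807891845703), (7.060180187225342, 22.553354263305664), 78.69007110595703)
top [321. 240.] [321 240   1   1   1]
((321.0, 240.0), (0.0, 0.0), 0.0)
0.0 0.0
0.0 0.0
pad [0.48074771 0.117888   0.1186562 ] [0.48605572 0.12396599 0.13      ] [0.46165065 0.12385701 0.13      ]validation failed for argument at $[0]...
```

```bash
python3 - <<'E'
from h import *
pt={};K={}
for c in("scene","top"):
    im=optics.grab_frame(c).astype(int)
    m,ce,st=biggest(((im[...,1]>1.9*im[...,0])&(im[...,1]>1.6*im[...,2])&(im[...,1]>75)).astype(np.uint8))
    pt[c]=ce;K[c]=optics.camera_info(c);print(c,ce,st)
    r=cv2.minAreaRect(max(cv2.findContours(m,0,2)[0],key=cv2.contourArea))
    if c=="top":
        w=np.array([atz(K[c],p,.13)[:2] for p in cv2.boxPoints(r)])
        for e in(w[1]-w[0],w[2]-w[1]):print(np.hypot(*e),np.arctan2(e[1],e[0]))
X=cv2.triangulatePoints(P(K["scene"]),P(K["top"]),pt["scene"].reshape(2,1),pt["top"].reshape(2,1));print("pad",X[:3,0]/X[3],atz(K["top"],pt["top"],.13),atz(K["scene"],pt["scene"],.13))
E
python3 -m inch '[{"dx":0.46,"dy":-0.29,"dz":-0.03,"rx":0,"ry":0,"rz":0},{"dx":0.46,"dy":-0.29,"dz":-0.03,"rx":0,"ry":0,"rz":0},{"dx":0.46,"dy":-0.29,"dz":-0.03,"rx":0,"ry":0,"rz":0},{"dx":0.46,"dy":-0.29,"dz":-0.03,"rx":0,"ry":0,"rz":0},{"dx":0.46,"dy":-0.29,"dz":-0.03,"rx":0,"ry":0,"rz":0}]' -1
```

```text
scene [339.19834711 199.47107438] [327 196  25   8 121]
top [324.44107744 247.14814815] [314 238  22  20 297]
0.03437694211904092 -0.33268070916102965
0.04367928440411086 -1.9009865149337553
pad [0.46898514 0.11525308 0.12427371] [0.46981477 0.11635046 0.13      ] [0.46164058 0.12103447 0.13      ]
time: 1.4
tool_pos: [0.3179, -0.4299, 0.2454]
tool_rot: [0.0, 0.994, 0.113, 0.0]
contact_force: [0.4, -0.1, -0.9]
gripper_width: 0.145
grasp_force: 0.0
```

```bash
python3 -m inch '[{"dx":0.34,"dy":-0.62,"dz":0,"rx":0,"ry":0,"rz":0},{"dx":0.34,"dy":-0.62,"dz":0,"rx":0,"ry":0,"rz":0},{"dx":0.34,"dy":-0.62,"dz":0,"rx":0,"ry":0,"rz":0},{"dx":0.34,"dy":-0.62,"dz":0,"rx":0,"ry":0,"rz":0},{"dx":0.34,"dy":-0.62,"dz":0,"rx":0,"ry":0,"rz":0}]' -1 >/dev/null
python3 -m inch '[{"dx":0.19,"dy":-0.34,"dz":0,"rx":0,"ry":0,"rz":0.35},{"dx":0.19,"dy":-0.34,"dz":0,"rx":0,"ry":0,"rz":0.35},{"dx":0.19,"dy":-0.34,"dz":0,"rx":0,"ry":0,"rz":0.35},{"dx":0.19,"dy":-0.34,"dz":0,"rx":0,"ry":0,"rz":0.35},{"dx":0.19,"dy":-0.34,"dz":0,"rx":0,"ry":0,"rz":0.35}]' -1
cat >> h.py <<'E'
def need(X,s=None):
    p,R=tool(s);d=R.inv().apply(np.array(X)-p);print("tool shift frac",(d/.8).round(3),"m",np.linalg.norm(d).round(3))
E
python3 -c "
from h import *
need([.47,.116,.2]);print(tool()[1].as_matrix().round(3),state()['joint_pos'])"
```

```text
time: 2.4
tool_pos: [0.4451, 0.0164, 0.2455]
tool_rot: [0.0, 0.989, -0.15, 0.001]
contact_force: [0.7, -0.2, -0.5]
gripper_width: -0.001
grasp_force: 0.0
tool shift frac [-0.007 -0.128  0.057] m 0.112
[[ 0.955 -0.297  0.001]
 [-0.297 -0.955 -0.001]
 [ 0.002  0.    -1.   ]] [-1.30179491e-01 -4.09342801e-01  1.99400128e+00 -4.39676907e-04
  1.55540608e+00  1.74176289e+00]
```

```bash
python3 -m inch '[{"dx":-0.007,"dy":-0.125,"dz":0.055,"rx":0,"ry":0.17,"rz":0},{"dx":-0.007,"dy":-0.125,"dz":0.055,"rx":0,"ry":0.17,"rz":0},{"dx":-0.007,"dy":-0.125,"dz":0.055,"rx":0,"ry":0.17,"rz":0},{"dx":-0.007,"dy":-0.125,"dz":0.055,"rx":0,"ry":0.17,"rz":0},{"dx":-0.007,"dy":-0.125,"dz":0.055,"rx":0,"ry":0.17,"rz":0}]' -1
python3 -c "
from h import *
need([.469,.116,.145]);
a=optics.grab_frame('scene');b=optics.grab_frame('wrist')
cv2.imwrite('pics/a.png',np.hstack([cv2.resize(a[120:300,220:440],None,fx=1.8,fy=1.8),cv2.resize(b,(400,324))])[:,:,::-1])"
```

```text
time: 2.9
tool_pos: [0.4694, 0.1116, 0.202]
tool_rot: [0.019, 0.981, -0.147, 0.126]
contact_force: [-0.2, -0.6, -0.0]
gripper_width: 0.002
grasp_force: 0.0
tool shift frac [-0.02  -0.005  0.068] m 0.057
```

View pics/a.png

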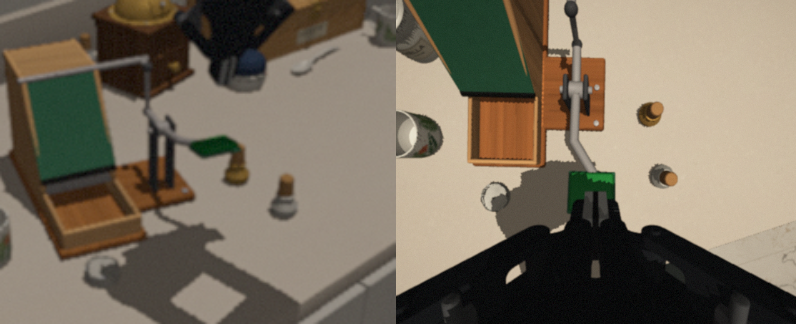

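The wrist view shows the closed fingers centred over the pad, at about (595,190), with clear space round them. Now I'll go down to just above it.

```bash
python3 -m inch '[{"dx":-0.005,"dy":-0.001,"dz":0.02,"rx":0,"ry":0,"rz":0},{"dx":-0.01,"dy":-0.003,"dz":0.04,"rx":0,"ry":0,"rz":0},{"dx":-0.017,"dy":-0.005,"dz":0.06,"rx":0,"ry":0,"rz":0},{"dx":-0.023,"dy":-0.005,"dz":0.08,"rx":0,"ry":0,"rz":0},{"dx":-0.023,"dy":-0.005,"dz":0.08,"rx":0,"ry":0,"rz":0}]' -1
python3 -c "
from h import *
need([.469,.116,.1]);need([.469,.116,.08])"
```

```text
time: 3.5
tool_pos: [0.4681, 0.1149, 0.1332]
tool_rot: [0.019, 0.981, -0.148, 0.125]
contact_force: [-0.6, -0.0, -1.5]
gripper_width: -0.0
grasp_force: 0.0
tool shift frac [-0.01  -0.002  0.04 ] m 0.033
tool shift frac [-0.016 -0.002  0.065] m 0.053
```

```bash
python3 -m inch '[{"dx":-0.002,"dy":-0.001,"dz":0.008,"rx":0,"ry":0,"rz":0},{"dx":-0.004,"dy":-0.002,"dz":0.016,"rx":0,"ry":0,"rz":0},{"dx":-0.006,"dy":-0.002,"dz":0.024,"rx":0,"ry":0,"rz":0},{"dx":-0.008,"dy":-0.002,"dz":0.032,"rx":0,"ry":0,"rz":0},{"dx":-0.01,"dy":-0.002,"dz":0.04,"rx":0,"ry":0,"rz":0}]' -1
python3 -c "
from h import *
need([.469,.116,.08])
a=optics.grab_frame('scene');b=optics.grab_frame('wrist')
cv2.imwrite('pics/b.png',np.hstack([cv2.resize(a[120:300,220:440],None,fx=1.8,fy=1.8),cv2.resize(b,(400,324))])[:,:,::-1])"
```

```text
time: 4.0
tool_pos: [0.4698, 0.1183, 0.1028]
tool_rot: [0.018, 0.981, -0.147, 0.126]
contact_force: [-5.3, 1.1, 7.0]
gripper_width: 0.001
grasp_force: 3.5
tool shift frac [-0.007  0.003  0.028] m 0.023
```

View pics/b.png

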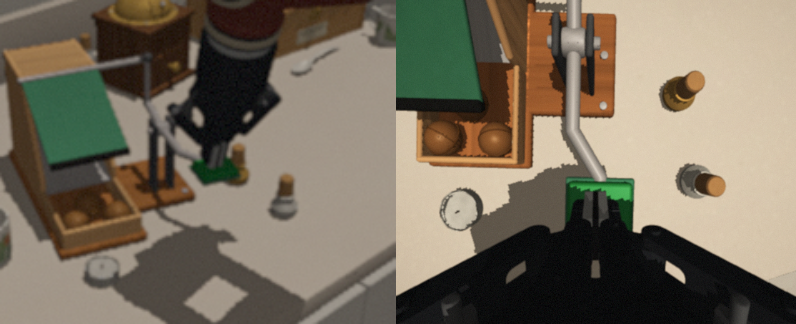

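The lid is half open and two walnuts are already in the tray, at about (440,137) and (494,137). The fingers sit on the pad. I'll press on down to the stop.

```bash
python3 -m inch '[{"dx":-0.002,"dy":0,"dz":0.006,"rx":0,"ry":0,"rz":0},{"dx":-0.003,"dy":0,"dz":0.012,"rx":0,"ry":0,"rz":0},{"dx":-0.005,"dy":0,"dz":0.018,"rx":0,"ry":0,"rz":0},{"dx":-0.006,"dy":0,"dz":0.024,"rx":0,"ry":0,"rz":0},{"dx":-0.007,"dy":0,"dz":0.028,"rx":0,"ry":0,"rz":0}]' -1
python3 -m inch '[{"dx":0,"dy":0,"dz":0.002,"rx":0,"ry":0,"rz":0},{"dx":0,"dy":0,"dz":0.004,"rx":0,"ry":0,"rz":0}]' -1
```

```text
time: 4.6
tool_pos: [0.471, 0.118, 0.0805]
tool_rot: [0.019, 0.981, -0.147, 0.127]
contact_force: [-1.7, -0.9, 8.5]
gripper_width: 0.001
grasp_force: 4.3
time: 4.8
tool_pos: [0.4714, 0.118, 0.0785]
tool_rot: [0.019, 0.981, -0.147, 0.126]
contact_force: [-16.9, -0.2, 26.7]
gripper_width: 0.0
grasp_force: 14.8
```

```bash
python3 -m inch '[{"dx":0,"dy":0,"dz":-0.001,"rx":0,"ry":0,"rz":0},{"dx":0,"dy":0,"dz":-0.001,"rx":0,"ry":0,"rz":0},{"dx":0,"dy":0,"dz":-0.001,"rx":0,"ry":0,"rz":0},{"dx":0,"dy":0,"dz":-0.001,"rx":0,"ry":0,"rz":0},{"dx":0,"dy":0,"dz":-0.001,"rx":0,"ry":0,"rz":0}]' -1
python3 -c "
from h import *
a=optics.grab_frame('scene');b=optics.grab_frame('wrist')
cv2.imwrite('pics/c.png',np.hstack([cv2.resize(a[120:300,220:440],None,fx=1.8,fy=1.8),cv2.resize(b,(400,324))])[:,:,::-1])"
```

```text
time: 5.3
tool_pos: [0.4713, 0.1179, 0.0787]
tool_rot: [0.019, 0.981, -0.147, 0.127]
contact_force: [-6.6, -0.0, 11.9]
gripper_width: 0.0
grasp_force: 6.4
```

View pics/c.png

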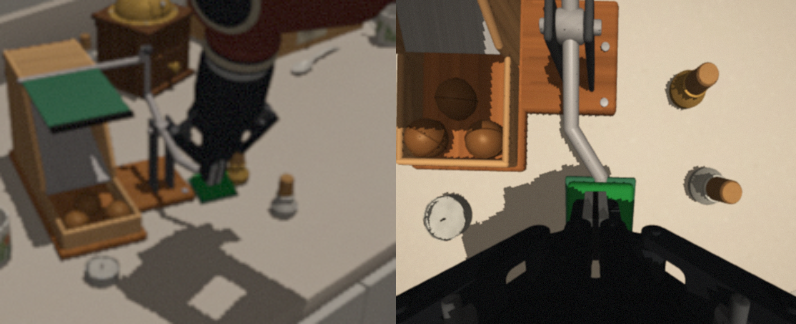

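All three walnuts lie in the tray at about (425,138), (488,138) and (458,98), and the lid is nearly level. I'll hold briefly, then ease up at about 25–30 mm/s.

```bash
python3 -m inch '[{"dx":0,"dy":0,"dz":0,"rx":0,"ry":0,"rz":0},{"dx":0,"dy":0,"dz":0,"rx":0,"ry":0,"rz":0},{"dx":0,"dy":0,"dz":0,"rx":0,"ry":0,"rz":0},{"dx":0,"dy":0,"dz":0,"rx":0,"ry":0,"rz":0}]' -1
python3 -m inch '[{"dx":0.001,"dy":0,"dz":-0.004,"rx":0,"ry":0,"rz":0},{"dx":0.002,"dy":0,"dz":-0.008,"rx":0,"ry":0,"rz":0},{"dx":0.003,"dy":0,"dz":-0.012,"rx":0,"ry":0,"rz":0},{"dx":0.004,"dy":0,"dz":-0.016,"rx":0,"ry":0,"rz":0},{"dx":0.005,"dy":0,"dz":-0.02,"rx":0,"ry":0,"rz":0}]' -1
python3 -m inch '[{"dx":0.001,"dy":0,"dz":-0.003,"rx":0,"ry":0,"rz":0},{"dx":0.002,"dy":0,"dz":-0.006,"rx":0,"ry":0,"rz":0},{"dx":0.003,"dy":0,"dz":-0.009,"rx":0,"ry":0,"rz":0},{"dx":0.003,"dy":0,"dz":-0.012,"rx":0,"ry":0,"rz":0},{"dx":0.004,"dy":0,"dz":-0.015,"rx":0,"ry":0,"rz":0}]' -1
```

```text
time: 5.8
tool_pos: [0.4713, 0.118, 0.0787]
tool_rot: [0.019, 0.981, -0.147, 0.127]
contact_force: [-6.2, -0.6, 11.5]
gripper_width: -0.002
grasp_force: 6.4
time: 6.3
tool_pos: [0.4701, 0.1183, 0.094]
tool_rot: [0.018, 0.981, -0.147, 0.126]
contact_force: [-4.9, 1.2, 5.6]
gripper_width: -0.004
grasp_force: 3.7
time: 6.8
tool_pos: [0.4708, 0.1181, 0.1069]
tool_rot: [0.018, 0.981, -0.147, 0.127]
contact_force: [-2.3, 0.1, 6.6]
gripper_width: 0.001
grasp_force: 3.1
```

```bash
for i in 1 2; do python3 -m inch '[{"dx":0.001,"dy":0,"dz":-0.003,"rx":0,"ry":0,"rz":0},{"dx":0.002,"dy":0,"dz":-0.006,"rx":0,"ry":0,"rz":0},{"dx":0.003,"dy":0,"dz":-0.009,"rx":0,"ry":0,"rz":0},{"dx":0.003,"dy":0,"dz":-0.012,"rx":0,"ry":0,"rz":0},{"dx":0.004,"dy":0,"dz":-0.015,"rx":0,"ry":0,"rz":0}]' -1; done
```

```text
time: 7.3
tool_pos: [0.4721, 0.1177, 0.1199]
tool_rot: [0.018, 0.981, -0.147, 0.129]
contact_force: [4.5, -2.3, 3.9]
gripper_width: -0.002
grasp_force: 2.2
time: 7.8
tool_pos: [0.4697, 0.1179, 0.1297]
tool_rot: [0.019, 0.981, -0.147, 0.125]
contact_force: [2.9, -0.5, 4.0]
gripper_width: 0.004
grasp_force: 1.7
```

```bash
for i in 1; do python3 -m inch '[{"dx":0.001,"dy":0,"dz":-0.003,"rx":0,"ry":0,"rz":0},{"dx":0.002,"dy":0,"dz":-0.006,"rx":0,"ry":0,"rz":0},{"dx":0.003,"dy":0,"dz":-0.009,"rx":0,"ry":0,"rz":0},{"dx":0.003,"dy":0,"dz":-0.012,"rx":0,"ry":0,"rz":0},{"dx":0.004,"dy":0,"dz":-0.015,"rx":0,"ry":0,"rz":0}]' -1; done
```

```text
time: 8.3
tool_pos: [0.4691, 0.1179, 0.1414]
tool_rot: [0.019, 0.981, -0.147, 0.125]
contact_force: [-0.1, -0.1, -0.4]
gripper_width: 0.002
grasp_force: 0.0
```

Contact is gone, so I'll retreat up and back, then check.

```bash
python3 -m inch '[{"dx":0.01,"dy":0,"dz":-0.03,"rx":0,"ry":0,"rz":0},{"dx":0.02,"dy":0,"dz":-0.07,"rx":0,"ry":0,"rz":0},{"dx":0.03,"dy":0,"dz":-0.11,"rx":0,"ry":0,"rz":0},{"dx":0.03,"dy":0,"dz":-0.13,"rx":0,"ry":0,"rz":0},{"dx":0.03,"dy":0,"dz":-0.13,"rx":0,"ry":0,"rz":0}]' -1
python3 -m inch '[{"dx":0,"dy":0.03,"dz":0,"rx":0,"ry":0,"rz":0},{"dx":0,"dy":0.08,"dz":0,"rx":0,"ry":0,"rz":0},{"dx":0,"dy":0.1,"dz":0,"rx":0,"ry":0,"rz":0},{"dx":0,"dy":0.1,"dz":0,"rx":0,"ry":0,"rz":0},{"dx":0,"dy":0.1,"dz":0,"rx":0,"ry":0,"rz":0}]' -1
python3 -c "
from h import *
a=optics.grab_frame('scene');b=optics.grab_frame('top')
cv2.imwrite('pics/d.png',np.hstack([cv2.resize(a[120:300,180:400],(396,324)),cv2.resize(b[150:300,200:385],(400,324))])[:,:,::-1])"
```

```text
time: 8.8
tool_pos: [0.4683, 0.1191, 0.2524]
tool_rot: [0.018, 0.981, -0.147, 0.128]
contact_force: [-0.1, -0.5, -0.0]
gripper_width: -0.001
grasp_force: 0.0
time: 9.3
tool_pos: [0.4433, 0.0423, 0.2475]
tool_rot: [0.019, 0.981, -0.147, 0.125]
contact_force: [0.0, -0.7, 0.3]
gripper_width: -0.003
grasp_force: 0.0
```

View pics/d.png

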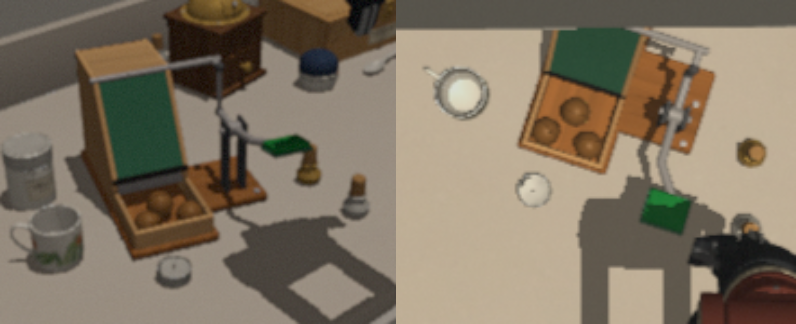

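The picture shows the lid shut, three walnuts in the tray at about (573,110), (545,130) and (588,145), the lever up, and everything around it still in place. I'm handing it in.

```bash
python3 -c "
from plant import ticket
print(ticket.job_done())"
```

```text
the job is handed in; nothing more can be done
None
```

I pressed the lever down to its stop, all three walnuts rolled into the tray, I eased the lid shut at about 25–30 mm/s, and I handed the job in with the hand clear; the final picture showed nothing around it moved, but no verdict came back.

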